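# Build the cheese-and-honey display

## Robot

A 6-joint arm with a two-finger parallel gripper is mounted at the origin on the work surface. World frame = base frame: x ahead of the robot, y to its left, z up, the work surface at z = 0. Lengths are in m, angles in rad, forces in N, time in s.
With the tool pointing down it reaches from about 0.225 to 0.875 m from the base axis. Payload 3.4 kg.
Tool frame: the origin (TCP) lies between the finger pads; the fingertips stand 8 mm ahead of it and the grasp point (between the pads) lies 11 mm behind it; z points along the fingers, y is the line along which they close (so a half turn about z gives the same grasp; the last joint's range is limited). The gripper opens to 85 mm and grips with 20 to 120 N. Pads are 22 mm wide; open, the fingers measure 114 mm over their backs; the gripper's body (76 mm by 85 mm) begins 54 mm behind the grasp point. The pads swing forward as they close: fully open they stand 13 mm farther back than shut.
Start: joints at [-1.236, 0.276, 1.505, -0, 1.361, -0.121], TCP at [0.253, -0.516, 0.239] pointing down, gripper open.
Joint ranges: [-2.89, 2.89], [-0.75, 2.08], [0.22, 2.7], [-1.18, 4.32], [0.11, 2.71], [-2.7, 2.7]. Speed limits (rad/s): [2.57, 2.57, 3.14, 3.14, 3.14, 3.14].

## Interface

Orientations are given as a unit quaternion [w, x, y, z].
In Python, from rig import manip gives the robot as it stands.
- The arm moves only by the tool move_arm, never from a script. Its argument "deltas" is a list that holds one entry, the list of rows, each a list of 5 numbers: the shift along the tool's x, y, z normalised to -1 to 1, where 1 is 80 cm, then the turn about the tool's z normalised to -1 to 1, where 1 is 120 degrees, then the closure, from -1 (fully open) to 1 (shut). In form: [[[tx, ty, tz, twist, grip], ...]]. A call has 1 to 12 rows; each row is the pose to reach, as a shift and turn from the pose commanded when the call began, along the tool's axes at that moment; what a row does not reach only later rows make up. A row lasts 1/10 s, in which the tool goes at most 50 mm and 8.59 degrees, less where a joint would pass 70% of its speed; a pose out of reach is approached as far as the arm can. A call with a number of a shift or a turn outside -1 to 1 is refused whole. A call with a gripper value outside its range is refused whole. The fingers move at their own pace and stop on an object; "squeeze" is the grip in N (left out, the last holds). Time passes only in rows, so rows that repeat a pose let the fingers close. It gives the time, the measured TCP pose, the force, the opening and the grip force at its end, in the units of the state.
- manip.get_state(): the state, without advancing time (a new reading comes with each control period).
- manip.get_image(name): name is "scene" or "top" or "wrist"; returns the picture (480x640x3 uint8, red, green, blue); there is no depth.
- manip.camera_params(name): a dict with "fx", "fy", "cx", "cy" (pixels), "R" (3x3) and "t" (3): a world point X has camera coordinates R X + t; the wrist camera has in their place "tool_from_camera" (4x4, takes a point from camera to tool coordinates, whose origin is the TCP and whose axes are the flange's). Camera axes: x right, y down, z forward; pixel columns grow to the right and rows downward; lengths in m; the calibration is good to about 2 mm. A picture is of the moment at which its call begins: read the wrist's pose just before it. camera_params takes no time and is no camera call.
- manip.sign_off(): hands the job in; it is judged then, once.
The state is a dict: "clock": time; "qpos": joint angles; "qd": joint speeds; "effort": joint torques, N m; "position": TCP position; "ee_rot": TCP orientation; "contact_force": force on the tool from outside, world axes, zero at the start; "moment": the same for the moment, N m; "width": finger opening in m; "gripper_force": force on a finger pad.
Only numpy, scipy, OpenCV 4.12 (cv2) and the standard library are available. Lean on these libraries where they do the work, as an engineer would, in place of code of your own. Each camera call takes 0.05 s, during which the arm holds its last target. There are 200 camera calls.

## Task

Dress the white display board from the goods on the cardboard sheet: stand the flat tin midway between the big cheese wheel and the big cracker pack, in line with them, and set the small cheese centred on top of the tin. Stand the honey jar centred in front (the price-rail side) of the big cheese wheel and the small cracker carton centred in front of the big cracker pack with a broad face squarely to the front, each with a gap of about 25 mm to the big piece behind it. Everything upright, and leave the pepper mill and the butter where they are.

Things in the scene. Friction and masses are not known exactly. Their poses are not given: they have to be found in the camera images.
- board: Fixed white display board on the counter, left or right of the robot: 240 mm deep (x), 380 wide (y), 18 thick. Origin: centre of its underside. Its -x edge, marked by a grey price rail 30 mm high, is the front, towards the robot; +y its left seen from the front; z up. Turned up to 0.15 rad. The big wheel and pack stand on it in one row at x = 50 mm, at y = +120 and -120 mm, either way round.
- wheel_mid (a point): Big round brown cheese wheel with a round white paper label on top, 100 mm across and 58 mm high, fixed upright on the display board. This point is its centre, half-way up; axes parallel to the board's (-x is its front).
- pack_mid (a point): Big white cracker pack (oblong carton with a brown band), 80 mm deep (x), 90 mm wide (y), 55 mm high, fixed on the display board. This point is its centre, half-way up; axes parallel to the board's (-x is its front).
- tin_mid (a point): Loose flat round metal tin with a paper wrapper and a ring pull on top, 64 mm across, 46 mm high, upright. This point is its centre, half-way up; z up.
- cheese_mid (a point): Loose small round brown cheese with a round white label on top, flat above and below, 64 mm across its upright side (the middle 22 mm of its height) with bevelled rims, 40 mm high, rigid. Its flat ends are 55 mm across. This point is its centre, half-way up; z up.
- jar_mid (a point): Loose amber honey jar with a brass lid, body 52 mm across (up to 50 mm above its foot), lid 47 mm across, 68 mm high overall, upright. This point is its centre, half-way up; z up.
- carton_mid (a point): Loose small white cracker carton with a brown band, upright: 35 mm thick (its x), 50 mm wide (its y), 70 mm high. This point is its centre, half-way up; z up. Either broad face may be the front.
- mill_mid (a point): Loose glass pepper mill with a black cap, 40 mm across, 80 mm high, upright: a bystander among the goods, to be left where it is. This point is its centre, half-way up.
- butter_mid (a point): Loose wrapped butter brick lying flat, 70 mm (x) by 38 (y) by 30 high: a bystander, to be left where it is. This point is its centre. Like the tin, small cheese, jar, small carton and mill it starts upright on a flat cardboard sheet, 4 mm thick, fixed beside the board; they stand in any order, about 100 mm or more between centres.
Things that resemble listed ones, but are neither listed nor needed, are in the scene too. What is shaped like the part that bears carton_mid but green or pink is not meant.

How it is judged:
At the end, for the whole second after the job is handed in: Jar in front of wheel and carton in front of pack: 15 mm sideways, gap 10 to 40 mm, carton square within 0.2 rad; tin midway between wheel and pack, in line, 15 mm each way; cheese on tin within 12 mm; all upright (0.12 rad), at rest, on board or tin (height 6 mm) (y of jar_mid in the frame of wheel_mid between -0.015 and 0.015 m and x of jar_mid in the frame of wheel_mid between -0.116 and -0.086 m and y of carton_mid in the frame of pack_mid between -0.015 and 0.015 m and x of carton_mid in the frame of pack_mid between -0.0975 and -0.0675 m and angle between the x axis of carton_mid and the x axis of pack_mid, either way round below 0.2 rad and x of tin_mid in the frame of wheel_mid between -0.015 and 0.015 m and y of tin_mid in the frame of board between -0.015 and 0.015 m and horizontal distance between cheese_mid and tin_mid below 0.012 m and z of jar_mid in the frame of board between 0.046 and 0.058 m and angle between each of jar_mid, carton_mid, tin_mid, cheese_mid's own z axis and vertical below 0.12 rad and linear speed of each of jar, carton, tin, cheese below 0.02 m/s and z of carton_mid in the frame of board between 0.047 and 0.059 m and z of tin_mid in the frame of board between 0.035 and 0.047 m and z of cheese_mid in the frame of board between 0.078 and 0.09 m); the robot touches nothing.
It fails at once if the pepper mill is moved by more than 25 mm or tipped over (distance of mill_mid from where it was at the start of the episode above 0.025 m or angle between mill_mid's own z axis and vertical above 0.5 rad).
It fails at once if the butter brick is moved by more than 25 mm or tipped over (distance of butter_mid from where it was at the start of the episode above 0.025 m or angle between butter_mid's own z axis and vertical above 0.5 rad).
It also fails if it takes over 112 s, if anything falls off the work surface, if the arm or the gripper's body presses on something with over 40 N, if the wrist force passes 120 N, or if a joint passes its speed limit or range.

## Working session

There is one attempt and no reset: what is moved stays moved. The work goes in short steps, Python scripts to look and compute and a tool call to move; the robot and the scene stay as the last step left them, time stands still between calls to the robot, and variables do not carry over. Pictures are saved under pics/ and viewed, at most 14 in all, crops included, and the job is handed in when it is done.

Besides the shell and the picture viewer there is one more tool, called after ">>>" as name([rows], argument=value, ...), one row to a line, values as JSON. move_arm: Moves the arm, as the interface text tells. Scaled input: -1 to 1 covers 80 cm each way for a shift and 120 degrees each way for a turn. Its arguments: {"type":"object","properties":{"deltas":{"type":"array","items":{"type":"array","items":{"type":"array","items":{"type":"number","minimum":-1,"maximum":1}}}},"squeeze":{"type":"number"}},"required":["deltas"]}

```bash
mkdir -p pics; cat > h.py <<'E'
import numpy as np, cv2
from scipy.spatial.transform import Rotation as Ro
from rig import manip
def save(n,im): cv2.imwrite('pics/'+n+'.png',im[:,:,::-1])
def ray(cp,u,v,z):
    R=np.array(cp['R']);t=np.array(cp['t']);c=-R.T@t
    d=R.T@np.array([(u-cp['cx'])/cp['fx'],(v-cp['cy'])/cp['fy'],1]);return c+d*(z-c[2])/d[2]
def proj(cp,X):
    p=np.array(cp['R'])@np.array(X)+np.array(cp['t']);return cp['fx']*p[0]/p[2]+cp['cx'],cp['fy']*p[1]/p[2]+cp['cy']
def wristcp(s):
    cp=dict(manip.camera_params('wrist'));T=np.array(cp['tool_from_camera']);w,x,y,z=s['ee_rot']
    W=np.eye(4);W[:3,:3]=Ro.from_quat([x,y,z,w]).as_matrix();W[:3,3]=s['position'];M=np.linalg.inv(W@T)
    cp['R']=M[:3,:3];cp['t']=M[:3,3];return cp
E
python3 - <<'E'
from h import *
s=manip.get_state();print(s['position'],s['ee_rot'],s['clock'],s['width'])
for n in('top','scene'):
    save(n+'0',manip.get_image(n));c=manip.camera_params(n);R=np.array(c['R']);print(n,c['fx'],-R.T@np.array(c['t']),R[2])
print(manip.camera_params('wrist'))
E
```

```text
[ 0.25294412 -0.51581027  0.23843269] [-9.03651974e-04  9.74142372e-01  2.25933208e-01 -8.61106139e-05] 0.0 0.0855740822597099
top 476.69877449580514 [0.40945006 0.0358964  1.31529195] [ 0.04243411  0.01692102 -0.99895597]
scene 511.48035455584164 [1.43835202 0.00986063 0.95985835] [-0.74158254  0.03145855 -0.67012365]
{'fx': 379.55506545975874, 'fy': 379.55506545975874, 'cx': 324.65088866870025, 'cy': 240.22970903253324, 'tool_from_camera': array([[-1.78594929e-04, -9.52861877e-01, -3.03404368e-01,
         7.71328140e-02],
       [ 9.99999853e-01, -3.25623555e-04,  4.34006175e-04,
        -1.24672670e-03],
       [-5.12343547e-04, -3.03404246e-01,  9.52861795e-01,
        -1.34442420e-01],
       [ 0.00000000e+00,  0.00000000e+00,  0.00000000e+00,
         1.00000000e+00]])}
```

View pics/top0.png

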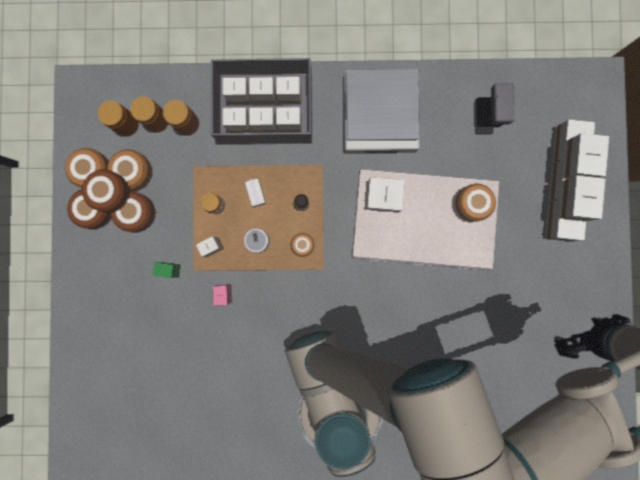

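View pics/scene0.png

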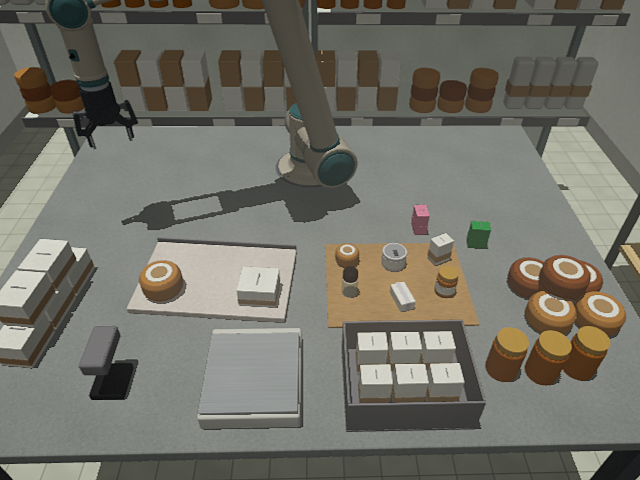

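The top view shows the following:
- **Sheet:** jar (211,203), butter (255,192), mill (301,201), carton (208,246), tin (256,241) and small cheese (302,245).
- **Board:** pack (386,194) and wheel (477,202), with the rail towards the robot.
- **Carton candidates:** white upright (208,246), white flat brick (255,192), green (164,270), pink (221,295), and the boxes in the tray. The white upright one on the sheet fits the description.

I'll confirm the carton in an enlarged crop.

```bash
python3 - <<'E'
from h import *
a=cv2.imread('pics/top0.png');b=cv2.imread('pics/scene0.png')
c=cv2.resize(a[155:285,185:505],None,fx=2.5,fy=2.5,interpolation=cv2.INTER_CUBIC)
d=cv2.resize(b[225:330,320:500],(480,280),interpolation=cv2.INTER_CUBIC)
o=np.zeros((c.shape[0]+280-5,800,3),np.uint8);o[:c.shape[0]]=c;o[c.shape[0]:,:480]=d[:275]
cv2.imwrite('pics/crop0.png',o)
cp=manip.camera_params('top')
for n,u,v,z in [('jar',211,203,.072),('butter',255,192,.034),('mill',301,201,.084),('carton',208,246,.074),('tin',256,241,.05),('cheese',302,245,.044),('pack',386,194,.073),('wheel',477,202,.076),('bTL',360,170,.018),('bTR',499,182,.018),('bBR',493,268,.03),('bBL',354,258,.03)]: print(n,ray(cp,u,v,z).round(3))
E
```

```text
jar [0.566 0.335 0.072]
butter [0.599 0.225 0.034]
mill [0.567 0.098 0.084]
carton [0.453 0.342 0.074]
tin [0.466 0.22  0.05 ]
cheese [0.454 0.098 0.044]
pack [ 0.585 -0.124  0.073]
wheel [ 0.561 -0.359  0.076]
bTL [ 0.659 -0.061  0.018]
bTR [ 0.622 -0.438  0.018]
bBR [ 0.389 -0.412  0.03 ]
bBL [ 0.418 -0.041  0.03 ]
```

View pics/crop0.png

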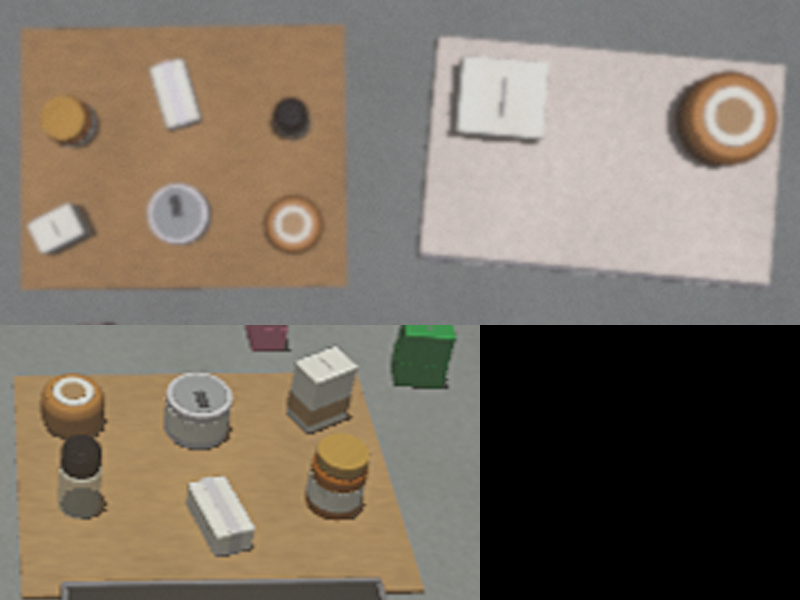

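Confirmed: the carton is the upright white box with a brown band at (208,246) in the top view. The flat one is the butter. Next I'll move above the board for a wrist view.

```bash
cat >> h.py <<'E'
def goto(p,h):
    "row numbers (tool shift/0.8, twist/120deg) from the present pose to TCP p with tool-x heading h, tool down"
    s=manip.get_state();w,x,y,z=s['ee_rot'];R=Ro.from_quat([x,y,z,w]).as_matrix()
    d=R.T@(np.array(p)-s['position'])
    h0=np.arctan2(R[1,0],R[0,0]);tw=-(h-h0);tw=(tw+np.pi)%(2*np.pi)-np.pi
    print('at',np.round(s['position'],4),'h0',round(h0,3),'->',np.round(np.r_[d/.8,np.degrees(tw)/120],4),'rows',np.linalg.norm(d)/.05)
E
python3 -c "
from h import *
goto((.56,-.24,.26),-.1)"
```

```text
at [ 0.2529 -0.5159  0.2385] h0 0.456 -> [ 0.4964 -0.1407 -0.0265  0.2654] rows 8.26692114019051
```

>>> move_arm([
  [[0.4964,-0.1407,-0.0265,0.2654,-1],[0.4964,-0.1407,-0.0265,0.2654,-1],[0.4964,-0.1407,-0.0265,0.2654,-1],[0.4964,-0.1407,-0.0265,0.2654,-1],[0.4964,-0.1407,-0.0265,0.2654,-1],[0.4964,-0.1407,-0.0265,0.2654,-1],[0.4964,-0.1407,-0.0265,0.2654,-1],[0.4964,-0.1407,-0.0265,0.2654,-1],[0.4964,-0.1407,-0.0265,0.2654,-1],[0.4964,-0.1407,-0.0265,0.2654,-1],[0.4964,-0.1407,-0.0265,0.2654,-1],[0.4964,-0.1407,-0.0265,0.2654,-1]],
], squeeze=30)

```text
clock: 1.3
position: [0.5591, -0.2412, 0.2601]
ee_rot: [0.0, 0.999, -0.05, -0.001]
contact_force: [-0.9, -0.4, 0.5]
width: 0.0855
gripper_force: 0.0
```

```bash
python3 - <<'E'
from h import *
import pickle
goto((.56,.22,.27),-.1)
s=manip.get_state();im=manip.get_image('wrist');save('w1',im);pickle.dump(wristcp(s),open('w1.pkl','wb'))
E
```

```text
at [ 0.5591 -0.2412  0.2601] h0 -0.101 -> [-5.710e-02 -5.737e-01 -1.250e-02 -5.000e-04] rows 9.225887523439145
```

View pics/w1.png

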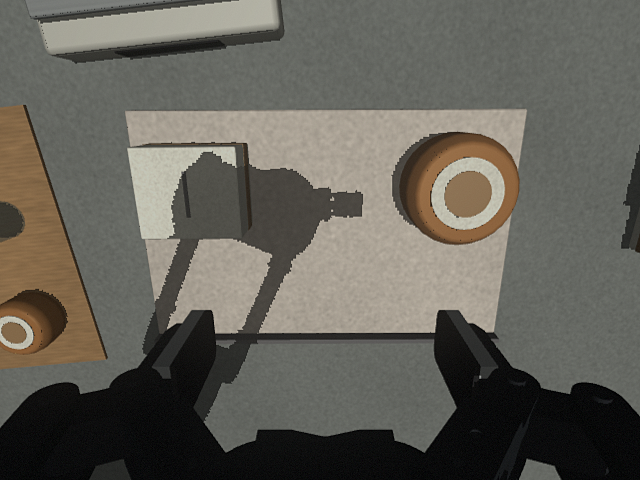

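The wrist view shows the board's back corners at (125,110) and (526,109). The wheel label is at (468,194), and the pack top has corners (129,148), (236,144), (243,238), (140,239).

```bash
python3 - <<'E'
from h import *
import pickle
cp=pickle.load(open('w1.pkl','rb'));im=cv2.imread('pics/w1.png')
sub=im[120:260,390:530].astype(int);m=((sub.max(2)-sub.min(2)<50)&(sub.min(2)>165)).astype(np.uint8)
n,l,st,ce=cv2.connectedComponentsWithStats(m);k=1+st[1:,4].argmax()
c=max(cv2.findContours((l==k).astype(np.uint8),0,1)[0],key=len);e=cv2.fitEllipse(c);print(e,st[k])
w=ray(cp,e[0][0]+390,e[0][1]+120,.076)
pc=[ray(cp,u,v,.073) for u,v in((129,148),(236,144),(243,238),(140,239))]
p=np.mean(pc,0)
bl,br=ray(cp,125,110,.018),ray(cp,526,109,.018)
print('wheel',w,'pack',p,np.round(pc,3),'dist',np.linalg.norm((p-w)[:2]))
d=p-w;print('yaw row',np.arctan2(-d[0],d[1]),'back edge',np.arctan2(-(bl-br)[0],(bl-br)[1]),np.linalg.norm(bl-br),bl,br)
E
```

```text
((77.60633850097656, 73.11770629882812), (67.00237274169922, 74.94353485107422), 49.19834518432617) [  42   38   72   72 2189]
wheel [ 0.56371856 -0.36279135  0.076     ] pack [ 0.58654872 -0.12504162  0.073     ] [[ 0.629 -0.085  0.073]
 [ 0.623 -0.174  0.073]
 [ 0.543 -0.166  0.073]
 [ 0.551 -0.075  0.073]] dist 0.23884336672826925
yaw row -0.09573249468647614 back edge -0.09883617506700175 0.37616102551752006 [ 0.66238635 -0.06275979  0.018     ] [ 0.62526853 -0.43708503  0.018     ]
```

>>> move_arm([
  [[-0.0571,-0.5737,-0.0125,0,-1],[-0.0571,-0.5737,-0.0125,0,-1],[-0.0571,-0.5737,-0.0125,0,-1],[-0.0571,-0.5737,-0.0125,0,-1],[-0.0571,-0.5737,-0.0125,0,-1],[-0.0571,-0.5737,-0.0125,0,-1],[-0.0571,-0.5737,-0.0125,0,-1],[-0.0571,-0.5737,-0.0125,0,-1],[-0.0571,-0.5737,-0.0125,0,-1],[-0.0571,-0.5737,-0.0125,0,-1],[-0.0571,-0.5737,-0.0125,0,-1],[-0.0571,-0.5737,-0.0125,0,-1]],
])

```text
clock: 2.55
position: [0.5606, 0.219, 0.2703]
ee_rot: [0.001, 0.999, -0.051, -0.0]
contact_force: [0.1, -0.5, 0.0]
width: 0.0852
gripper_force: 0.0
```

```bash
python3 - <<'E'
from h import *
import pickle
s=manip.get_state();im=manip.get_image('wrist');save('w2',im);pickle.dump(wristcp(s),open('w2.pkl','wb'))
E
```

```text
(no output)
```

View pics/w2.png

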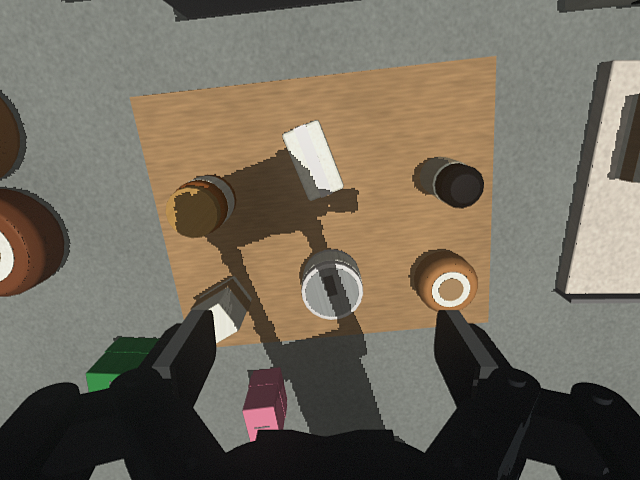

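The sheet view shows the tin rim at (331,290), the cheese label at (451,290), the jar lid at (199,209), the butter at (313,160) and the mill at (460,185). The carton is half hidden behind the left finger.

```bash
python3 - <<'E'
from h import *
import pickle
cp=pickle.load(open('w2.pkl','rb'));im=cv2.imread('pics/w2.png')
hsv=cv2.cvtColor(im,cv2.COLOR_BGR2HSV)
def ell(x0,x1,y0,y1,f,z,name):
    m=f(hsv[y0:y1,x0:x1].astype(int)).astype(np.uint8)
    n,l,st,_=cv2.connectedComponentsWithStats(m);k=1+st[1:,4].argmax()
    c=max(cv2.findContours((l==k).astype(np.uint8),0,1)[0],key=len);c=cv2.convexHull(c);e=cv2.fitEllipse(c)
    u,v=e[0][0]+x0,e[0][1]+y0;p=ray(cp,u,v,z);print(name,round(u),round(v),np.round(e[1],1),p.round(4));return p
ell(420,490,260,330,lambda h:(h[...,1]<60)&(h[...,2]>150),.044,'cheese')
ell(290,375,255,325,lambda h:(h[...,1]<40)&(h[...,2]>150),.05,'tin')
ell(160,240,175,245,lambda h:(h[...,0]>10)&(h[...,0]<25)&(h[...,1]>150),.072,'jar')
for n,u,v,z in[('tin',331,290,.05),('jar',199,209,.072),('butter',313,160,.034),('mill',460,185,.084)]:print(n,ray(cp,u,v,z).round(4))
goto((.4655,.2215,.12),-.098)
E
```

```text
cheese 450 289 [34.1 38.5] [0.4562 0.0983 0.044 ]
tin 319 296 [30.3 53.3] [0.4652 0.2353 0.05  ]
jar 199 207 [53.8 56.7] [0.5739 0.3313 0.072 ]
tin [0.4705 0.2219 0.05  ]
jar [0.572  0.3314 0.072 ]
butter [0.6009 0.2264 0.034 ]
mill [0.5724 0.1028 0.084 ]
at [0.5607 0.2186 0.2704] h0 -0.102 -> [-0.1187  0.0083  0.1881 -0.002 ] rows 3.5606407178254886
```

>>> move_arm([
  [[-0.1138,0.008,0.188,0,-1],[-0.1138,0.008,0.188,0,-1],[-0.1138,0.008,0.188,0,-1],[-0.1138,0.008,0.188,0,-1],[-0.1138,0.008,0.188,0,-1],[-0.1138,0.008,0.25,0,-1],[-0.1138,0.008,0.29,0,-1],[-0.1138,0.008,0.313,0,-1],[-0.1138,0.008,0.313,0,-1],[-0.1138,0.008,0.313,0,1],[-0.1138,0.008,0.313,0,1],[-0.1138,0.008,0.313,0,1]],
], squeeze=35)

```text
clock: 3.8
position: [0.4716, 0.223, 0.0223]
ee_rot: [-0.0, 0.999, -0.05, 0.002]
contact_force: [0.6, -3.8, 6.9]
width: 0.0627
gripper_force: 39.3
```

>>> move_arm([
  [[0,0,0,0,1],[0,0,0,0,1],[0,0,0,0,1],[0,0,0,0,1]],
])

```text
clock: 4.2
position: [0.4716, 0.223, 0.0223]
ee_rot: [0.0, 0.999, -0.05, 0.003]
contact_force: [1.5, -4.8, 7.3]
width: 0.0621
gripper_force: 39.4
```

>>> move_arm([
  [[0,0,-0.06,0,1],[0,0,-0.12,0,1],[0,0,-0.18,0,1],[0,0,-0.2,0,1],[0,0,-0.2,0,1]],
])

```text
clock: 4.7
position: [0.4713, 0.2245, 0.1839]
ee_rot: [-0.002, 0.999, -0.05, 0.004]
contact_force: [1.1, 0.2, -3.5]
width: 0.063
gripper_force: 42.9
```

>>> move_arm([
  [[0.189,0.565,0,0,1],[0.189,0.565,0,0,1],[0.189,0.565,0,0,1],[0.189,0.565,0,0,1],[0.189,0.565,0,0,1],[0.189,0.565,0,0,1],[0.189,0.565,0,0,1],[0.189,0.565,0,0,1],[0.189,0.565,0,0,1],[0.189,0.565,0,0,1],[0.189,0.565,0,0,1],[0.189,0.565,0,0,1]],
])

```text
clock: 5.9
position: [0.5734, -0.241, 0.1777]
ee_rot: [-0.002, 0.999, -0.051, -0.002]
contact_force: [-0.3, 0.0, -3.2]
width: 0.0624
gripper_force: 42.8
```

```bash
python3 - <<'E'
from h import *
goto((.575,-.2435,.036),-.098)
s=manip.get_state();print(s['width'],s['gripper_force'],s['contact_force'])
im=manip.get_image('wrist');save('w3',im)
E
```

```text
at [ 0.5734 -0.241   0.1777] h0 -0.102 -> [ 0.0031  0.0035  0.1771 -0.0017] rows 2.8343480856017886
0.06241266810436271 42.77907910407521 [-2.79551941e-01  2.58061580e-03 -3.22770518e+00]
```

View pics/w3.png

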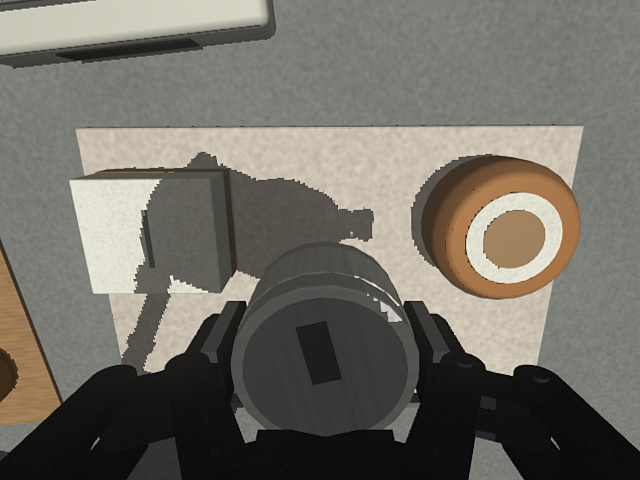

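The tin is held upright, with its top centred near (325,370), about 3 mm to -x of the TCP. I'll lower it onto the board.

>>> move_arm([
  [[0.0056,0.0035,0.06,0,1],[0.0056,0.0035,0.11,0,1],[0.0056,0.0035,0.15,0,1],[0.0056,0.0035,0.165,0,1],[0.0056,0.0035,0.17,0,1],[0.0056,0.0035,0.173,0,1],[0.0056,0.0035,0.175,0,1],[0.0056,0.0035,0.1765,0,1],[0.0056,0.0035,0.1765,0,1],[0.0056,0.0035,0.1765,0,1]],
])

```text
clock: 6.95
position: [0.5791, -0.2448, 0.0397]
ee_rot: [0.0, 0.999, -0.05, 0.001]
contact_force: [-0.7, 1.1, -3.7]
width: 0.0625
gripper_force: 42.8
```

>>> move_arm([
  [[-0.001,0,0.002,0,1],[-0.001,0,0.003,0,1],[-0.001,0,0.004,0,1],[-0.001,0,0.004,0,1]],
])

```text
clock: 7.35
position: [0.5777, -0.2445, 0.0364]
ee_rot: [0.0, 0.999, -0.05, -0.0]
contact_force: [-2.2, 0.4, 3.4]
width: 0.0626
gripper_force: 43.4
```

>>> move_arm([
  [[0,0,0,0,-0.75],[0,0,0,0,-0.75],[0,0,0,0,-0.75],[0,0,0,0,-0.75],[0,0,-0.02,0,-0.75],[0,0,-0.06,0,-0.75],[0,0,-0.12,0,-0.75],[0,0,-0.18,0,-1],[0,0,-0.2,0,-1],[0,0,-0.2,0,-1]],
])

```text
clock: 8.35
position: [0.5799, -0.2455, 0.1995]
ee_rot: [0.002, 0.999, -0.05, 0.004]
contact_force: [0.5, -1.0, -0.5]
width: 0.0854
gripper_force: 0.0
```

```bash
python3 - <<'E'
from h import *
goto((.4565,.0985,.2),-.098)
s=manip.get_state();cp=wristcp(s);im=manip.get_image('wrist');save('w4',im)
E
```

```text
at [ 0.5799 -0.2455  0.1995] h0 -0.1 -> [-0.1963 -0.4124 -0.0033 -0.0009] rows 7.308723436455493
```

View pics/w4.png

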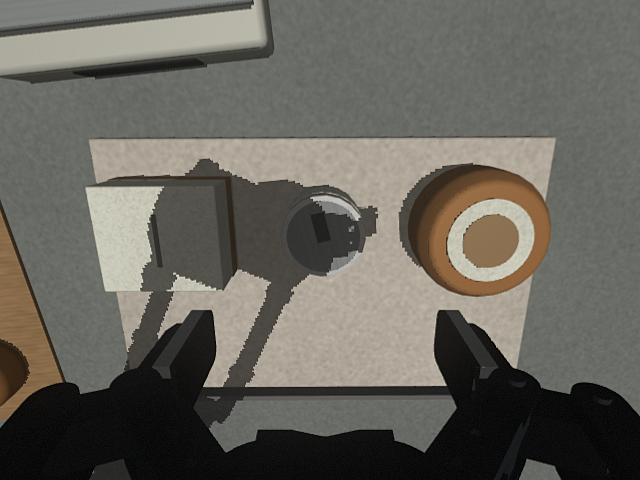

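The tin stands on the board with its top rim centred near (326,236), between the pack and the wheel.

```bash
python3 - <<'E'
from h import *
cp=wristcp(manip.get_state())
t=ray(cp,326,236,.064)[:2];print(t, ray(cp,288,236,.064),ray(cp,365,236,.064))
w=ray(cp,491,240,.076)[:2];p=np.mean([ray(cp,u,v,.073)[:2] for u,v in((86,187),(215,181),(225,290),(105,291))],0)
print(w,p);x=np.array([np.cos(-.098),np.sin(-.098)]);y=np.array([-x[1],x[0]]);d=t-(w+p)/2;print('off x,y',d@x,d@y)
goto((.4575,.0985,.2),-.098)
E
```

```text
[ 0.57362122 -0.24471007] [ 0.57642817 -0.21687151  0.064     ] [ 0.57073982 -0.27328695  0.064     ]
[ 0.56262423 -0.36062658] [ 0.58569179 -0.12542041]
off x,y -0.00036919297925407823 -0.0017310011711423824
at [ 0.5785 -0.2447  0.1968] h0 -0.1 -> [-0.1933 -0.4118 -0.0049 -0.001 ] rows 7.278880436883202
```

>>> move_arm([
  [[-0.1945,-0.4118,0,0,-1],[-0.1945,-0.4118,0,0,-1],[-0.1945,-0.4118,0,0,-1],[-0.1945,-0.4118,0,0,-1],[-0.1945,-0.4118,0,0,-1],[-0.1945,-0.4118,0,0,-1],[-0.1945,-0.4118,0,0,-1],[-0.1945,-0.4118,0,0,-1],[-0.1945,-0.4118,0,0,-1],[-0.1945,-0.4118,0.06,0,-1],[-0.1945,-0.4118,0.1,0,-1],[-0.1945,-0.4118,0.1,0,-1]],
])

```text
clock: 9.6
position: [0.4525, 0.0971, 0.1111]
ee_rot: [0.001, 0.999, -0.051, -0.006]
contact_force: [-0.7, -0.4, 0.2]
width: 0.0854
gripper_force: 0.0
```

```bash
python3 - <<'E'
from h import *
goto((.4565,.0985,.0175),-.098)
s=manip.get_state();im=manip.get_image('wrist');cp=wristcp(s)
h=cv2.cvtColor(im,cv2.COLOR_RGB2HSV)[:420,210:440].astype(int)
m=((h[...,1]<60)&(h[...,2]>150)).astype(np.uint8);n,l,st,_=cv2.connectedComponentsWithStats(m);k=1+st[1:,4].argmax()
c=max(cv2.findContours((l==k).astype(np.uint8),0,1)[0],key=len);e=cv2.fitEllipse(cv2.convexHull(c));print(e,ray(cp,e[0][0]+210,e[0][1],.044))
E
```

```text
at [0.4525 0.0971 0.1111] h0 -0.101 -> [ 0.006  -0.0026  0.117  -0.0016] rows 1.8747878010916985
((126.5550308227539, 41.04782485961914), (2.0991480350494385, 18.307945251464844), 17.028438568115234) [0.56276341 0.08068881 0.044     ]
```

>>> move_arm([
  [[0.006,-0.0026,0.05,0,-1],[0.006,-0.0026,0.09,0,-1],[0.006,-0.0026,0.11,0,-1],[0.006,-0.0026,0.117,0,-1],[0.006,-0.0026,0.117,0,-1],[0.006,-0.0026,0.117,0,1],[0.006,-0.0026,0.117,0,1],[0.006,-0.0026,0.117,0,1],[0.006,-0.0026,0.117,0,1],[0.006,-0.0026,0.117,0,1],[0.006,-0.0026,0.117,0,1]],
], squeeze=35)

```text
clock: 10.75
position: [0.4626, 0.1, 0.0241]
ee_rot: [0.0, 0.999, -0.05, 0.002]
contact_force: [-0.4, -2.9, 5.7]
width: 0.0624
gripper_force: 37.0
```

>>> move_arm([
  [[0,0,-0.04,0,1],[0,0,-0.1,0,1],[0,0,-0.16,0,1],[0,0,-0.22,0,1],[0,0,-0.22,0,1],[0,0,-0.22,0,1]],
])

```text
clock: 11.35
position: [0.4615, 0.1005, 0.1999]
ee_rot: [-0.0, 0.999, -0.05, 0.002]
contact_force: [-0.5, 0.4, -2.2]
width: 0.0621
gripper_force: 40.3
```

```bash
python3 - <<'E'
from h import *
goto((.574,-.244,.2),-.098)
s=manip.get_state();print(s['width'],s['contact_force'])
save('w5',manip.get_image('wrist'))
E
```

```text
at [0.4615 0.1005 0.1999] h0 -0.1 -> [ 1.829e-01  4.145e-01  3.000e-04 -9.000e-04] rows 7.248096306595217
0.062109373417694354 [-0.51211117  0.41755009 -2.16409766]
```

View pics/w5.png

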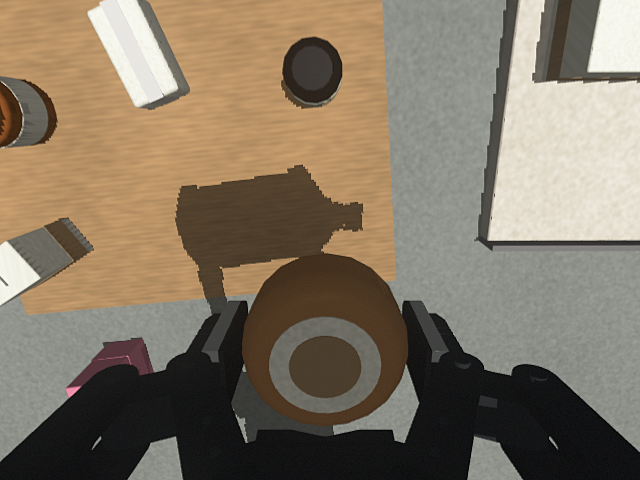

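The cheese is held, with its label at (325,366), about 6 mm to -x of the TCP. I'll compensate for that.

>>> move_arm([
  [[0.1904,0.4145,0,0,1],[0.1904,0.4145,0,0,1],[0.1904,0.4145,0,0,1],[0.1904,0.4145,0,0,1],[0.1904,0.4145,0,0,1],[0.1904,0.4145,0,0,1],[0.1904,0.4145,0,0,1],[0.1904,0.4145,0,0,1],[0.1904,0.4145,0,0,1],[0.1904,0.4145,0.05,0,1],[0.1904,0.4145,0.1,0,1],[0.1904,0.4145,0.1,0,1]],
])

```text
clock: 12.6
position: [0.5739, -0.24, 0.1115]
ee_rot: [-0.004, 0.999, -0.049, -0.007]
contact_force: [-2.1, 0.1, -1.9]
width: 0.062
gripper_force: 40.3
```

```bash
python3 - <<'E'
from h import *
goto((.580,-.2446,.086),-.098)
E
```

```text
at [ 0.5739 -0.24    0.1115] h0 -0.099 -> [ 0.0086  0.0052  0.0317 -0.0004] rows 0.5327249898310776
```

>>> move_arm([
  [[0,0,0,0,1],[0,0,0,0,1],[0,0,0,0,1]],
])

```text
clock: 12.9
position: [0.5808, -0.2449, 0.1206]
ee_rot: [0.001, 0.999, -0.05, 0.002]
contact_force: [-0.2, 0.3, -2.1]
width: 0.062
gripper_force: 40.3
```

```bash
python3 - <<'E'
from h import *
goto((.580,-.2446,.086),-.098)
E
```

```text
at [ 0.5808 -0.2449  0.1206] h0 -0.099 -> [-0.0012 -0.0004  0.0432 -0.0007] rows 0.6913616762439287
```

>>> move_arm([
  [[-0.001,0,0.02,0,1],[-0.001,0,0.035,0,1],[-0.001,0,0.041,0,1],[-0.001,0,0.0435,0,1],[-0.001,0,0.0435,0,1],[-0.001,0,0.0435,0,1],[-0.001,0,0.0435,0,1]],
])

```text
clock: 13.6
position: [0.5786, -0.2446, 0.0841]
ee_rot: [0.0, 0.999, -0.05, 0.0]
contact_force: [-1.9, 1.6, 5.8]
width: 0.0617
gripper_force: 40.9
```

>>> move_arm([
  [[0,0,0,0,-0.75],[0,0,0,0,-0.75],[0,0,0,0,-0.75],[0,0,0,0,-0.75],[0,0,-0.02,0,-0.75],[0,0,-0.06,0,-0.75],[0,0,-0.12,0,-1],[0,0,-0.15,0,-1],[0,0,-0.15,0,-1],[0,0,-0.15,0,-1],[0,0,-0.15,0,-1]],
])

```text
clock: 14.7
position: [0.5778, -0.2441, 0.2015]
ee_rot: [-0.001, 0.999, -0.05, -0.001]
contact_force: [-0.1, -1.1, 0.2]
width: 0.0852
gripper_force: 0.0
```

```bash
python3 - <<'E'
from h import *
import pickle
s=manip.get_state();cp=wristcp(s);pickle.dump(cp,open('w6.pkl','wb'));save('w6',manip.get_image('wrist'))
goto((.55,.28,.27),-.098)
E
```

```text
at [ 0.5777 -0.2441  0.2013] h0 -0.1 -> [-0.1002 -0.6485 -0.0846 -0.001 ] rows 10.586721234526385
```

View pics/w6.png

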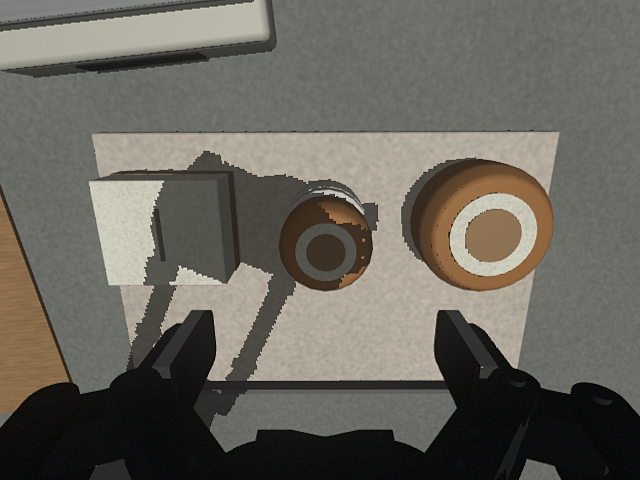

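The cheese label is at (325,250), on the tin. I'll check that offset and compute the next viewpoint.

```bash
python3 - <<'E'
from h import *
import pickle
cp=pickle.load(open('w6.pkl','rb'));print(ray(cp,325,250,.104))
goto((.43,.32,.24),-.098)
E
```

```text
[ 0.57367626 -0.24315286  0.104     ]
at [ 0.5777 -0.2441  0.2013] h0 -0.1 -> [-0.2543 -0.6833 -0.0466 -0.001 ] rows 11.688555383454142
```

Cheese at (.5737,-.2432) against tin at (.5736,-.2447), so it is centred. Next I'll view the carton and jar.

>>> move_arm([
  [[-0.2543,-0.6833,-0.0466,0,-1],[-0.2543,-0.6833,-0.0466,0,-1],[-0.2543,-0.6833,-0.0466,0,-1],[-0.2543,-0.6833,-0.0466,0,-1],[-0.2543,-0.6833,-0.0466,0,-1],[-0.2543,-0.6833,-0.0466,0,-1],[-0.2543,-0.6833,-0.0466,0,-1],[-0.2543,-0.6833,-0.0466,0,-1],[-0.2543,-0.6833,-0.0466,0,-1],[-0.2543,-0.6833,-0.0466,0,-1],[-0.2543,-0.6833,-0.0466,0,-1],[-0.2543,-0.6833,-0.0466,0,-1]],
])

```text
clock: 15.95
position: [0.4291, 0.3222, 0.2392]
ee_rot: [0.0, 0.999, -0.049, -0.001]
contact_force: [0.3, -0.0, 0.6]
width: 0.0856
gripper_force: 0.0
```

>>> move_arm([
  [[0,0,0,0,-1],[0,0,0,0,-1],[0,0,0,0,-1],[0,0,0,0,-1]],
])

```text
clock: 16.35
position: [0.4311, 0.3182, 0.24]
ee_rot: [0.001, 0.999, -0.051, -0.0]
contact_force: [-0.7, -0.1, 0.4]
width: 0.0856
gripper_force: 0.0
```

```bash
python3 - <<'E'
from h import *
import pickle
s=manip.get_state();cp=wristcp(s);pickle.dump(cp,open('w7.pkl','wb'));save('w7',manip.get_image('wrist'))
E
```

```text
(no output)
```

View pics/w7.png

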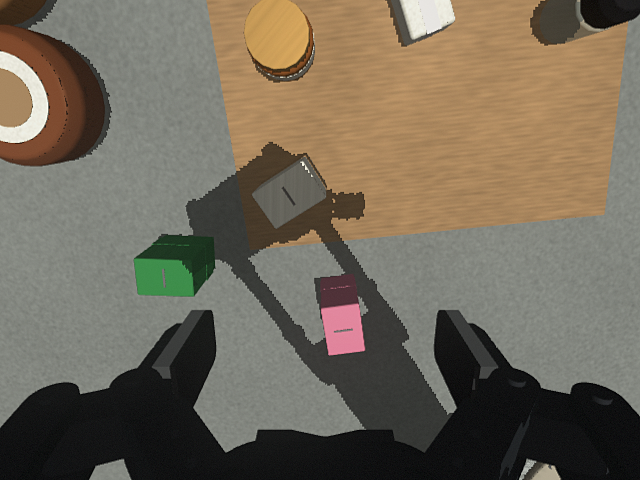

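The carton's top is at about (289,192) with corners (252,190), (304,155), (326,189), (278,228). The jar lid is at (278,34).

```bash
python3 - <<'E'
from h import *
import pickle
cp=pickle.load(open('w7.pkl','rb'))
c=np.array([ray(cp,u,v,.074)[:2] for u,v in((252,190),(304,155),(326,189),(278,228))])
print(c.round(4),c.mean(0),[np.linalg.norm(c[i]-c[i-1]).round(4) for i in range(4)],ray(cp,289,194,.074))
for i,j in((0,1),(3,2)):
    d=c[i]-c[j];print('long edge dir',np.arctan2(d[1],d[0]))
print('jar',ray(cp,278,34,.072))
im=cv2.imread('pics/w7.png')[130:250,230:350]
cv2.imwrite('pics/w7c.png',cv2.resize(im,None,fx=5,fy=5,interpolation=cv2.INTER_CUBIC))
E
```

```text
[[0.4598 0.374 ]
 [0.4827 0.3296]
 [0.4546 0.3153]
 [0.4265 0.3578]] [0.45593228 0.34414937] [np.float64(0.037), np.float64(0.05), np.float64(0.0316), np.float64(0.051)] [0.45363053 0.34509809 0.074     ]
long edge dir 2.0466301586025732
long edge dir 2.1545129288481144
jar [0.56835805 0.33811468 0.072     ]
```

View pics/w7c.png

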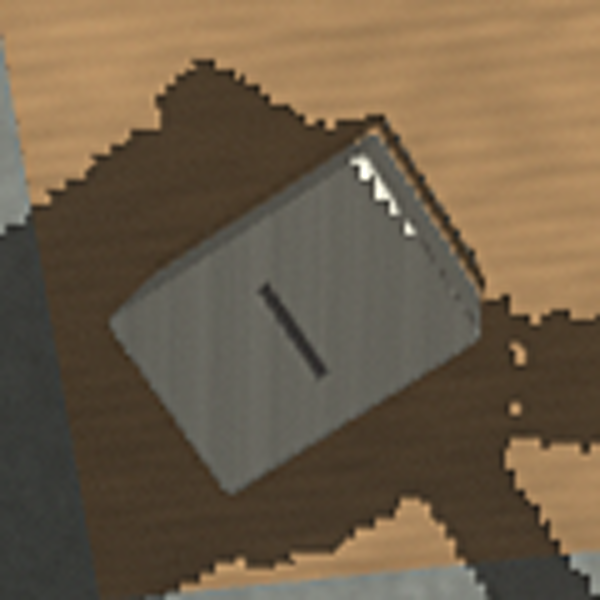

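```bash
python3 - <<'E'
from h import *
import pickle
cp=pickle.load(open('w7.pkl','rb'))
c=np.array([ray(cp,u,v,.074)[:2] for u,v in((251.8,194.4),(303,158),(325.3,197.2),(276.4,228.4))])
print(c.mean(0),[np.linalg.norm(c[i]-c[i-1]).round(4) for i in range(4)])
for i,j in((0,1),(3,2)):
    d=c[i]-c[j];print('long edge dir',np.arctan2(d[1],d[0]))
E
```

```text
[0.45283044 0.34523688] [np.float64(0.0338), np.float64(0.0503), np.float64(0.0354), np.float64(0.0479)]
long edge dir 2.0724830948089137
long edge dir 2.042598740047385
```

```bash
python3 - <<'E'
from h import *
goto((.453,.345,.12),.486)
E
```

```text
at [0.4312 0.3183 0.2402] h0 -0.102 -> [ 0.0238 -0.0361  0.1502 -0.2808] rows 2.5009967653954854
```

>>> move_arm([
  [[0.0238,-0.0361,0.05,-0.07,-0.8],[0.0238,-0.0361,0.1,-0.14,-0.8],[0.0238,-0.0361,0.15,-0.21,-0.8],[0.0238,-0.0361,0.15,-0.281,-0.8],[0.0238,-0.0361,0.15,-0.281,-0.8],[0.0238,-0.0361,0.15,-0.281,-0.8],[0.0238,-0.0361,0.15,-0.281,-0.8],[0.0238,-0.0361,0.15,-0.281,-0.8]],
])

```text
clock: 17.2
position: [0.4534, 0.3466, 0.1217]
ee_rot: [-0.0, 0.971, 0.241, 0.001]
contact_force: [-0.5, 0.2, 0.6]
width: 0.0767
gripper_force: 0.0
```

```bash
python3 - <<'E'
from h import *
goto((.453,.345,.03),.486)
E
```

```text
at [0.4534 0.3466 0.1217] h0 0.487 -> [-0.0016  0.0015  0.1146  0.0004] rows 1.8341650392158408
```

>>> move_arm([
  [[-0.0016,0.0015,0.05,0,-0.8],[-0.0016,0.0015,0.09,0,-0.8],[-0.0016,0.0015,0.112,0,-0.8],[-0.0016,0.0015,0.1146,0,-0.8],[-0.0016,0.0015,0.1146,0,-0.8],[-0.0016,0.0015,0.1146,0,1],[-0.0016,0.0015,0.1146,0,1],[-0.0016,0.0015,0.1146,0,1],[-0.0016,0.0015,0.1146,0,1],[-0.0016,0.0015,0.1146,0,1],[-0.0016,0.0015,0.1146,0,1]],
], squeeze=30)

```text
clock: 18.3
position: [0.4533, 0.3454, 0.0305]
ee_rot: [-0.0, 0.97, 0.242, 0.002]
contact_force: [0.5, 0.3, 5.8]
width: 0.0498
gripper_force: 30.8
```

>>> move_arm([
  [[0,0,-0.04,0,1],[0,0,-0.1,0,1],[0,0,-0.16,0,1],[0,0,-0.22,0,1],[0,0,-0.22,0,1],[0,0,-0.22,0,1]],
])

```text
clock: 18.9
position: [0.4523, 0.3449, 0.2061]
ee_rot: [-0.0, 0.97, 0.242, 0.001]
contact_force: [-0.3, -0.1, -2.3]
width: 0.0497
gripper_force: 31.1
```

```bash
python3 - <<'E'
from h import *
goto((.5044,-.1169,.2),-.098)
s=manip.get_state();print(s['width'],s['contact_force'])
save('w8',manip.get_image('wrist'))
E
```

```text
at [0.4523 0.3449 0.2061] h0 0.489 -> [-0.2134  0.5403  0.007   0.28  ] rows 9.295037582619106
0.04973693900280559 [-0.28146795 -0.06419615 -2.30857596]
```

View pics/w8.png

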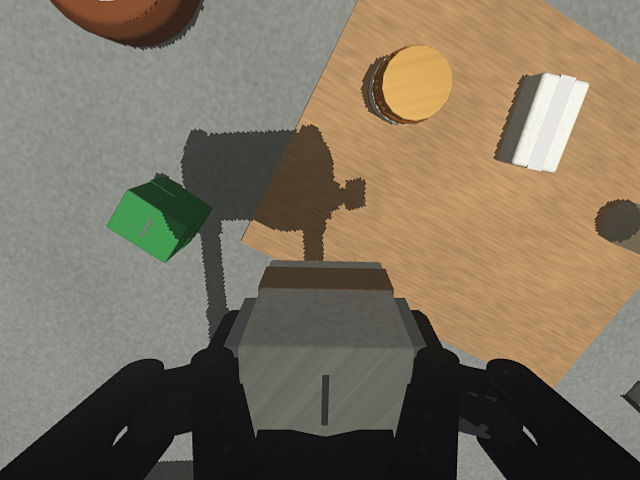

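The carton is held squarely and centred, with its top slot at (325,400). I'll carry it to the front of the pack.

>>> move_arm([
  [[-0.2134,0.5403,0.007,0.28,1],[-0.2134,0.5403,0.007,0.28,1],[-0.2134,0.5403,0.007,0.28,1],[-0.2134,0.5403,0.007,0.28,1],[-0.2134,0.5403,0.007,0.28,1],[-0.2134,0.5403,0.007,0.28,1],[-0.2134,0.5403,0.007,0.28,1],[-0.2134,0.5403,0.007,0.28,1],[-0.2134,0.5403,0.007,0.28,1],[-0.2134,0.5403,0.007,0.28,1],[-0.2134,0.5403,0.007,0.28,1],[-0.2134,0.5403,0.007,0.28,1]],
])

```text
clock: 20.15
position: [0.503, -0.1161, 0.1975]
ee_rot: [-0.001, 0.999, -0.049, -0.002]
contact_force: [-0.3, -0.2, -1.6]
width: 0.0495
gripper_force: 31.3
```

>>> move_arm([
  [[0,0,0.04,0,1],[0,0,0.08,0,1],[0,0,0.11,0,1],[0,0,0.12,0,1],[0,0,0.12,0,1],[0,0,0.12,0,1],[0,0,0.12,0,1]],
])

```text
clock: 20.85
position: [0.5053, -0.117, 0.1047]
ee_rot: [0.0, 0.999, -0.049, 0.001]
contact_force: [0.0, -0.6, -1.2]
width: 0.0496
gripper_force: 31.3
```

```bash
python3 - <<'E'
from h import *
goto((.5044,-.1169,.0445),-.098)
E
```

```text
at [ 0.5053 -0.117   0.1047] h0 -0.097 -> [-0.0014 -0.0001  0.0752  0.0003] rows 1.2038445698949913
```

>>> move_arm([
  [[-0.001,0,0.03,0,1],[-0.001,0,0.055,0,1],[-0.001,0,0.068,0,1],[-0.001,0,0.072,0,1],[-0.001,0,0.075,0,1],[-0.001,0,0.076,0,1],[-0.001,0,0.076,0,1],[-0.001,0,0.076,0,1]],
])

```text
clock: 21.65
position: [0.5038, -0.1172, 0.0445]
ee_rot: [0.0, 0.999, -0.049, 0.001]
contact_force: [-2.3, 0.9, 6.8]
width: 0.0495
gripper_force: 32.1
```

>>> move_arm([
  [[0,0,0,0,-0.75],[0,0,0,0,-0.75],[0,0,0,0,-0.75],[0,0,0,0,-0.75],[0,0,0,0,-0.75],[0,0,-0.03,0,-0.75],[0,0,-0.08,0,-0.75],[0,0,-0.14,0,-1],[0,0,-0.19,0,-1],[0,0,-0.19,0,-1],[0,0,-0.19,0,-1]],
])

```text
clock: 22.75
position: [0.5037, -0.1171, 0.1953]
ee_rot: [0.0, 0.999, -0.049, 0.001]
contact_force: [-0.5, 1.2, -1.3]
width: 0.0854
gripper_force: 0.0
```

```bash
python3 - <<'E'
from h import *
goto((.5715,.334,.2),-.098)
E
```

```text
at [ 0.5037 -0.1171  0.1953] h0 -0.098 -> [ 0.0292 -0.5694 -0.0062  0.    ] rows 9.123388509319664
```

>>> move_arm([
  [[0.028,-0.5694,0,0,-1],[0.028,-0.5694,0,0,-1],[0.028,-0.5694,0,0,-1],[0.028,-0.5694,0,0,-1],[0.028,-0.5694,0,0,-1],[0.028,-0.5694,0,0,-1],[0.028,-0.5694,0,0,-1],[0.028,-0.5694,0,0,-1],[0.028,-0.5694,0,0,-1],[0.028,-0.5694,0,0,-1],[0.028,-0.5694,0.04,0,-1],[0.028,-0.5694,0.08,0,-1]],
])

```text
clock: 23.95
position: [0.5696, 0.3341, 0.1283]
ee_rot: [0.001, 0.999, -0.048, -0.001]
contact_force: [0.1, -0.7, -0.1]
width: 0.0855
gripper_force: 0.0
```

>>> move_arm([
  [[0,0,0,0,-0.8],[0,0,0,0,-0.8],[0,0,0,0,-0.8],[0,0,0,0,-0.8]],
])

```text
clock: 24.35
position: [0.5714, 0.3342, 0.1323]
ee_rot: [-0.001, 0.999, -0.049, 0.001]
contact_force: [-0.5, -0.4, 0.1]
width: 0.0768
gripper_force: 0.0
```

```bash
python3 - <<'E'
from h import *
goto((.571,.3345,.0225),-.098)
E
```

```text
at [0.5714 0.3342 0.1323] h0 -0.098 -> [-9.000e-04 -1.000e-04  1.372e-01 -2.000e-04] rows 2.195791626928802
```

>>> move_arm([
  [[0,0,0.05,0,-0.8],[0,0,0.1,0,-0.8],[0,0,0.13,0,-0.8],[0,0,0.137,0,-0.8],[0,0,0.137,0,-0.8],[0,0,0.137,0,1],[0,0,0.137,0,1],[0,0,0.137,0,1],[0,0,0.137,0,1],[0,0,0.137,0,1],[0,0,0.137,0,1]],
], squeeze=35)

```text
clock: 25.45
position: [0.5723, 0.3356, 0.0237]
ee_rot: [-0.002, 0.999, -0.049, 0.003]
contact_force: [-0.3, 2.8, 6.3]
width: 0.0514
gripper_force: 37.2
```

>>> move_arm([
  [[0,0,-0.04,0,1],[0,0,-0.1,0,1],[0,0,-0.16,0,1],[0,0,-0.22,0,1],[0,0,-0.22,0,1],[0,0,-0.22,0,1]],
])

```text
clock: 26.05
position: [0.5706, 0.3341, 0.1987]
ee_rot: [-0.001, 0.999, -0.049, 0.001]
contact_force: [-0.9, -0.6, -2.9]
width: 0.051
gripper_force: 37.6
```

```bash
python3 - <<'E'
from h import *
goto((.4632,-.3529,.2),-.098)
s=manip.get_state();print(s['width'],s['contact_force'])
save('w9',manip.get_image('wrist'))
E
```

```text
at [0.5706 0.3341 0.1987] h0 -0.098 -> [-4.960e-02  8.678e-01 -2.700e-03  1.000e-04] rows 13.907486468781203
0.05096150125815897 [-0.9356278  -0.63121344 -2.8881776 ]
```

View pics/w9.png

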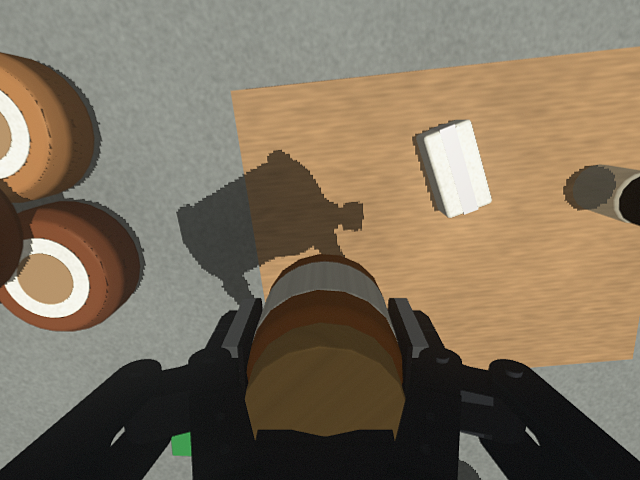

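The jar is held upright and roughly centred, with its lid at (325,395). I'll carry it across.

>>> move_arm([
  [[-0.0496,0.8678,0,0,1],[-0.0496,0.8678,0,0,1],[-0.0496,0.8678,0,0,1],[-0.0496,0.8678,0,0,1],[-0.0496,0.8678,0,0,1],[-0.0496,0.8678,0,0,1],[-0.0496,0.8678,0,0,1],[-0.0496,0.8678,0,0,1],[-0.0496,0.8678,0,0,1],[-0.0496,0.8678,0,0,1],[-0.0496,0.8678,0,0,1],[-0.0496,0.8678,0,0,1]],
])

```text
clock: 27.3
position: [0.4755, -0.2596, 0.1945]
ee_rot: [-0.001, 0.999, -0.049, -0.002]
contact_force: [0.7, 0.4, -2.8]
width: 0.0509
gripper_force: 37.8
```

```bash
python3 - <<'E'
from h import *
goto((.4632,-.3529,.1),-.098)
E
```

```text
at [ 0.4755 -0.2596  0.1945] h0 -0.098 -> [-3.400e-03  1.178e-01  1.178e-01 -1.000e-04] rows 2.667058145478183
```

>>> move_arm([
  [[-0.0034,0.1178,0,0,1],[-0.0034,0.1178,0,0,1],[-0.0034,0.1178,0.03,0,1],[-0.0034,0.1178,0.08,0,1],[-0.0034,0.1178,0.11,0,1],[-0.0034,0.1178,0.11,0,1],[-0.0034,0.1178,0.11,0,1],[-0.0034,0.1178,0.11,0,1]],
])

```text
clock: 28.1
position: [0.4663, -0.3526, 0.1098]
ee_rot: [0.001, 0.999, -0.049, 0.001]
contact_force: [0.3, 0.1, -2.1]
width: 0.0507
gripper_force: 37.9
```

```bash
python3 - <<'E'
from h import *
goto((.4628,-.3529,.038),-.098)
E
```

```text
at [ 0.4663 -0.3526  0.1098] h0 -0.098 -> [-0.0045  0.0007  0.0897  0.0002] rows 1.4376464069942934
```

>>> move_arm([
  [[-0.0035,0.0005,0.04,0,1],[-0.0035,0.0005,0.07,0,1],[-0.0035,0.0005,0.084,0,1],[-0.0035,0.0005,0.088,0,1],[-0.0035,0.0005,0.09,0,1],[-0.0035,0.0005,0.091,0,1],[-0.0035,0.0005,0.091,0,1],[-0.0035,0.0005,0.091,0,1]],
])

```text
clock: 28.9
position: [0.4637, -0.353, 0.0377]
ee_rot: [0.001, 0.999, -0.049, 0.001]
contact_force: [-1.0, 1.1, 6.9]
width: 0.0511
gripper_force: 38.6
```

Contact at the expected height. I'll release, rise, and pull back to view the whole board.

>>> move_arm([
  [[0,0,0,0,-0.75],[0,0,0,0,-0.75],[0,0,0,0,-0.75],[0,0,0,0,-0.75],[0,0,0,0,-0.75],[0,0,-0.03,0,-0.75],[0,0,-0.08,0,-0.75],[0,0,-0.14,0,-1],[0,0,-0.2,0,-1],[0,0,-0.26,0,-1],[0,-0.05,-0.26,0,-1],[0,-0.11,-0.26,0,-1]],
])

```text
clock: 30.1
position: [0.4725, -0.2659, 0.246]
ee_rot: [0.002, 0.999, -0.051, 0.002]
contact_force: [0.4, -0.5, -0.3]
width: 0.0857
gripper_force: 0.0
```

>>> move_arm([
  [[0,0,0,0,-1],[0,0,0,0,-1],[0,0,0,0,-1],[0,0,0,0,-1]],
])

```text
clock: 30.5
position: [0.4714, -0.2658, 0.2438]
ee_rot: [0.0, 0.999, -0.05, -0.0]
contact_force: [-0.0, 0.1, -0.5]
width: 0.0859
gripper_force: 0.0
```

```bash
python3 - <<'E'
from h import *
import pickle
s=manip.get_state();pickle.dump(wristcp(s),open('w10.pkl','wb'));print(s['position'],s['clock'])
save('w10',manip.get_image('wrist'))
E
```

```text
[ 0.47142951 -0.26575777  0.24378711] 30.5
```

View pics/w10.png

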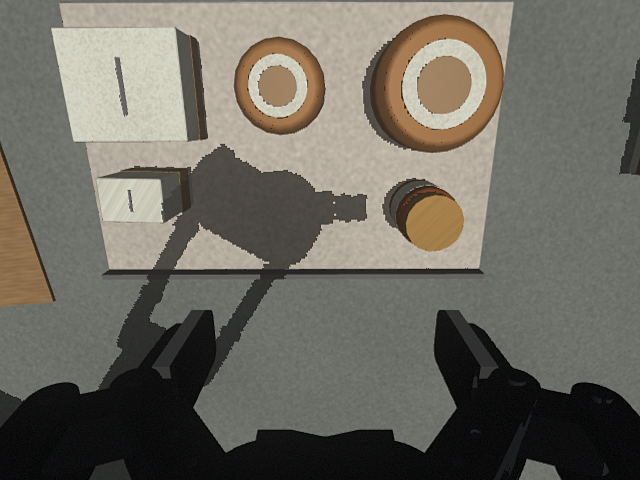

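All four pieces stand upright: pack top at (122,85), cheese label (278,85), wheel label (445,84), jar lid (434,221) and carton top (131,200). I'll check the offsets.

```bash
python3 - <<'E'
from h import *
import pickle
cp=pickle.load(open('w10.pkl','rb'));x=np.array([np.cos(.098),-np.sin(.098)]);y=np.array([-x[1],x[0]])
r=lambda u,v,z:ray(cp,u,v,z)[:2]
w=r(445,84,.076);p=np.mean([r(*q,.073) for q in((52,28),(178,27),(187,141),(73,141))],0)
cq=[r(*q,.088) for q in((97,179),(162,177),(165,221),(106,222))];c=np.mean(cq,0);e=cq[0]-cq[1]
j=r(434,221,.086);t=r(278,85,.104)
for n,a,b in(('jar-wheel',j,w),('carton-pack',c,p),('cheese-mid',t,(w+p)/2)):print(n,((a-b)@x).round(4),((a-b)@y).round(4))
print('carton yaw',np.arctan2(-e[0],e[1])+.098,manip.get_state()['contact_force'])
E
```

```text
jar-wheel -0.1019 0.0021
carton-pack -0.0831 -0.0016
cheese-mid -0.0021 0.0003
carton yaw 0.029295981506652274 [ 0.14577494  0.4890691  -0.08577386]
```

Every offset is well inside tolerance, so I'll hand it in.

```bash
python3 -c "
from rig import manip
print(manip.sign_off())"
```

```text
the job is handed in; nothing more can be done
None
```

The job is handed in at about 30 s on the clock: tin, small cheese, jar and carton all measured within about 2 mm of target, carton square within 0.03 rad, all upright in the last wrist view, and no grasp was made on the mill or butter; no verdict was returned.

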